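# Start the light-fastness exposure and hold the shutter at the mark

## Robot

A 7-joint arm with a two-finger parallel gripper is mounted at the origin on a cart in front of the work surface, level with it; the furniture and walls round the work are solid. World frame = base frame: x ahead of the robot, y to its left, z up, the work surface at z = 0. Lengths are in m, angles in rad, forces in N, time in s.
With the tool pointing down it reaches from about 0.425 to 0.875 m from the base axis. Payload 8.4 kg.
Tool frame: the origin (TCP) lies at the very end of the fingers, on their centre line; the grasp point (between the pads) lies arm.tcp_to_grasp behind it (arm.tcp_to_grasp is the distance from the TCP to the grasp point, in m); z points along the fingers, y is the line along which they close (so a half turn about z gives the same grasp; the last joint's range is limited). The gripper opens to 87 mm and grips with 3 to 60 N. Pads are 19 mm wide; open, the fingers measure 117 mm over their backs; the gripper's body (75 mm by 190 mm) begins 51 mm behind the grasp point.
Start: joints at [1.038, 0.333, 0.04, 1.465, -0.013, 1.343, -0.059], TCP at [0.273, -0.59, 0.185] pointing down, gripper open.
Joint ranges: [-2.58, 2.58], [-0.38, 2.09], [-1.3, 1.39], [0.25, 2.4], [-1.5, 4.64], [0.08, 2.09], [-2.65, 2.65]. Speed limits (rad/s): [2.22, 2.22, 2.79, 2.79, 3.14, 3.14, 3.14].

## Interface

Orientations are given as a unit quaternion [w, x, y, z].
In Python, from station import arm, vision gives the robot as it stands.
- The arm moves only by the shell command python3 -m inch 'ROWS' [FORCE]. ROWS is JSON, a list of rows, each an object of numbers: "wx", "wy", "wz": the turn, a rotation vector about the tool's x, y, z in degrees; "x", "y", "z": the shift along the tool's x, y, z in mm; "jaw": the opening, from 0 (shut) to 1 (fully open). In form: [{"wx": .., "wy": .., "wz": .., "x": .., "y": .., "z": .., "jaw": ..}, ...]. A call has 1 to 20 rows; each row is the pose to reach, as a shift and turn from the pose commanded when the call began, along the tool's axes at that moment; what a row does not reach only later rows make up. A row lasts 1/8 s, in which the tool goes at most 62.5 mm and 10.7 degrees, less where a joint would pass 70% of its speed; a pose out of reach is approached as far as the arm can. A call with a gripper value outside its range is refused whole. The fingers move at their own pace and stop on an object; FORCE is the grip in N (left out, the last holds). Time passes only in rows, so rows that repeat a pose let the fingers close. It gives the time, the measured TCP pose, the force, the opening and the grip force at its end, in the units of the state.
- arm.get_obs(): the state, without advancing time (a new reading comes with each control period).
- vision.capture(name): name is "scene" or "top" or "wrist"; returns a dict with "color" (480x640x3 uint8, blue, green, red), "vertical_fov" (degrees; the focal length in pixels is half the picture's height over the tangent of half this angle, whatever the lens; pixels are square), "cx", "cy" (the principal point, pixels), "rvec" (rotation vector, rad) and "tvec" (3), from world to camera coordinates, as OpenCV has them; the wrist camera has in their place "T_tool_cam" (4x4, takes a point from camera to tool coordinates, whose origin is the TCP and whose axes are the flange's). Camera axes: x right, y down, z forward; pixel columns grow to the right and rows downward; lengths in m; the calibration is good to about 2 mm. A picture is of the moment at which its call begins: read the wrist's pose just before it. There is no depth.
- arm.finish_job(): hands the job in; it is judged then, once.
The state is a dict: "time": time; "q": joint angles; "qd": joint speeds; "tau": joint torques, N m; "eef_pos": TCP position; "tool_rot": TCP orientation; "wrist_force": force on the tool from outside, world axes, zero at the start; "ft_torque": the same for the moment, N m; "width": finger opening in m; "finger_force": force on a finger pad.
Only numpy, scipy, OpenCV 4.12 (cv2) and the standard library are available. Lean on these libraries where they do the work, as an engineer would, in place of code of your own. Each camera call takes 0.05 s, during which the arm holds its last target. There are 200 camera calls.

## Task

Start a light-fastness exposure on the low grey exposure box: press the large round key right down and let it come up, then do the same with the small round key, leaving the oblong key alone. Then draw the spring-return shutter open by its knob until its front edge is level with the tip of the pointer beside it, and finish the program while still gripping the shutter and holding it still there, because it springs shut if let go. Do not shift the pointer or the loose things round about.

Things in the scene. Friction and masses are not known exactly. Their poses are not given: they have to be found in the camera images.
- exposure_box: Low grey exposure box, 200 (x) x 260 (y) x 60 mm high, fixed. Origin: centre of its underside; -x is its vented front, facing the robot, +y its left. Keys on the left half of its top; on the right half the shutter runs along x between two rails 9 mm high, and the pointer's track lies along the right edge. A 16 mm high spring housing stands behind the shutter, at x = +88 to +98 mm
- shutter_knob (a point): centre of the top of the shutter's upright round knob (18 mm diameter, 36 mm tall above the shutter plate, with a 3 mm high, 26 mm wide collar at its foot). When shut it is at box x = +20, y = -60, z = 101 mm. The shutter is drawn towards the box's -x
- shutter_edge (a point): middle of the front (-x) edge of the dark steel shutter plate (90 long x 74 wide x 4 mm, its top 65 mm above the table), 20 mm in front of the knob's axis, moving with the knob
- shutter (a joint): how far the shutter is drawn open, m: 0 shut, 0.080 at its stop. A spring pulls it shut with 3 N when shut, rising 50 N/m to 7 N at the stop
- pointer_tip (a point): tip of the small dark pointer on the track at the box's right edge (rider 14 x 17 x 9 mm, triangular nose towards the shutter, box +y). The tip lies 13 mm above the box top, over the right rail at the shutter's right edge (box y = -98 mm). Its x axis is the box's. The mark: shutter edge and tip at the same box x
- pointer (a joint): place of the pointer on its track, m, counted as the shutter's opening is: when the joint shutter has the same value, the shutter's front edge is level with the tip. It stands somewhere from 0.03 to 0.068 and is stiff (3 N)
- large_key_top (a point): Large round key of the exposure box, 28 mm diameter. This point is the centre of its flat top, 14 mm above the box top when up. Pressed straight down. The three keys stand in any order in a row along the box's x, 53 mm apart, at box y = +75 mm, each in a bezel 40 x 44 mm, 4 mm high
- large_key (a joint): travel of the large round key: 0 up, 0.005 m fully down. Spring return, 1.5 N to start and 4 N fully down; it counts as pressed beyond 0.0035 and as up again below 0.0015
- small_key_top (a point): Small round key of the exposure box, 14 mm diameter. This point is the centre of its flat top, 14 mm above the box top when up. Pressed straight down. The three keys stand in any order in a row along the box's x, 53 mm apart, at box y = +75 mm, each in a bezel 40 x 44 mm, 4 mm high
- small_key (a joint): travel of the small round key: 0 up, 0.005 m fully down. Spring return, 1.5 N to start and 4 N fully down; it counts as pressed beyond 0.0035 and as up again below 0.0015
- oblong_key_top (a point): Oblong key of the exposure box, 12 mm along the box's x, 34 mm along its y. This point is the centre of its flat top, 14 mm above the box top when up. Pressed straight down. The three keys stand in any order in a row along the box's x, 53 mm apart, at box y = +75 mm, each in a bezel 40 x 44 mm, 4 mm high
- oblong_key (a joint): travel of the oblong key: 0 up, 0.005 m fully down. Spring return, 1.5 N to start and 4 N fully down; it counts as pressed beyond 0.0035 and as up again below 0.0015. To be left alone
- sanding_block: wooden sanding block, 45 x 75 x 30 mm, loose on the table left of the box; origin under its centre. To be left alone
- dipper: small round ceramic pot, 48 mm diameter, 25 mm high, loose on the table left of the box; origin under its centre. To be left alone
- jam_jar: glass jar, 80 mm diameter, 82 mm high, loose on the table right of the box; origin under its centre. To be left alone

How it is judged:
On the way, in this order (a step that is already met when the one before it is completed fails the run):
1. the large round key is pressed down, the others up (value of joint large_key above 0.0035 m and value of joint each of small_key, oblong_key below 0.0015 m), for 0.05 s.
2. then, the large key up again, the small round key is pressed down (value of joint small_key above 0.0035 m and value of joint each of large_key, oblong_key below 0.0015 m), for 0.05 s.
3. then, all keys up, the fingers hold the shutter with its front edge level with the pointer's tip (5 mm) (x of shutter_edge in the frame of pointer_tip between -0.005 and 0.005 m and contact force between the fingers and shutter above 1 N and velocity of joint shutter between -0.01 and 0.01 m/s and value of joint each of large_key, small_key, oblong_key below 0.0015 m), for 0.3 s.
At the end, for the whole second after the job is handed in: The fingers still hold the shutter (more than 1 N) against its spring, still, its front edge within 5 mm of level with the pointer's tip; all keys are up, no loose thing bears on the shutter, the pointer is within 4 mm and the loose things within 20 mm of where they were (all of step 3 and contact force between shutter and sanding_block below 0.2 N and contact force between shutter and dipper below 0.2 N and contact force between shutter and jam_jar below 0.2 N and distance of pointer_tip from where it was at the start of the episode below 0.004 m and distance of each of sanding_block, dipper, jam_jar from where it was at the start of the episode below 0.02 m); the arm keeps its last pose, push and grip.
It fails at once if the oblong key is pressed (value of joint oblong_key above 0.0025 m).
It fails at once if the pointer is shifted (distance of pointer_tip from where it was at the start of the episode above 0.004 m).
It fails at once if a loose thing is disturbed (distance of any of sanding_block, dipper, jam_jar from where it was at the start of the episode above 0.02 m).
It also fails if it takes over 48 s, if anything falls off the work surface, if the arm or the gripper's body presses on something with over 40 N, if the wrist force passes 120 N, or if a joint passes its speed limit or range.

## Working session

There is one attempt and no reset: what is moved stays moved. The work goes in short steps, Python scripts to look and compute and a shell command to move; the robot and the scene stay as the last step left them, time stands still between calls to the robot, and variables do not carry over. Pictures are saved under pics/ and viewed, at most 10 in all, crops included, and the job is handed in when it is done.

```bash
mkdir -p pics; ls; python3 - <<'E'
from station import arm, vision
import cv2,numpy as np
o=arm.get_obs(); print(o, arm.tcp_to_grasp)
for n in("top","scene"):
    c=vision.capture(n); cv2.imwrite(f"pics/{n}0.png",c["color"]); print(n,{k:v for k,v in c.items() if k!="color"})
E
```

```text
pics
{'time': 0.0, 'q': array([ 1.03779709,  0.33391624,  0.03985261,  1.46627114, -0.01337549,
        1.34329617, -0.05850633]), 'qd': array([-0.00216263,  0.00124012,  0.00032188, -0.00098028,  0.00129425,
        0.00114675, -0.00018308]), 'tau': array([ 2.75555503e-04, -6.56365514e+01,  1.33488793e+00, -4.03794515e+01,
       -5.98966260e-02,  4.48407023e-02,  1.46211714e-04]), 'eef_pos': array([ 0.27295832, -0.58932517,  0.18375565]), 'tool_rot': array([-7.77520378e-04,  9.76568813e-01,  2.15203841e-01, -2.36612225e-04]), 'wrist_force': array([-0.1673807 ,  0.72331667,  0.11481704]), 'ft_torque': array([-0.0364634 , -0.02412429,  0.01270271]), 'finger_force': 0.0, 'width': 0.08688749365403046} 0.0187
top {'vertical_fov': 51.47768444759812, 'cx': 318.3297617572601, 'cy': 239.22602726274, 'rvec': array([ 2.11639247, -2.15388021,  0.20673009]), 'tvec': array([0.09384518, 0.57516886, 1.23713765])}
scene {'vertical_fov': 51.473298496911745, 'cx': 320.2368133428384, 'cy': 235.399966529531, 'rvec': array([ 0.77631654, -2.67898924,  0.9649947 ]), 'tvec': array([0.55936998, 0.24623402, 1.06520673])}
```

View pics/top0.png

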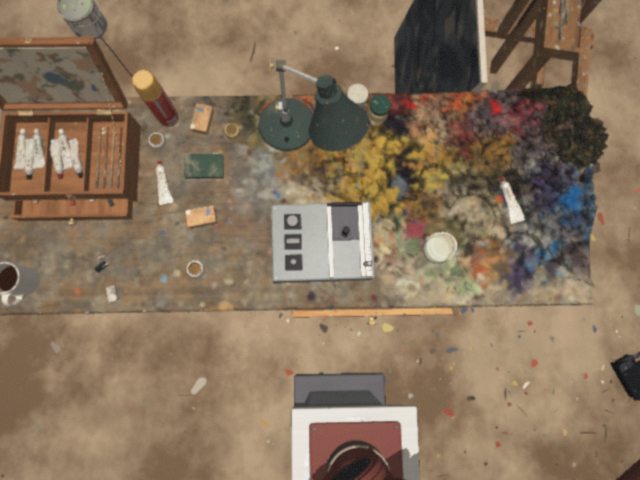

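View pics/scene0.png

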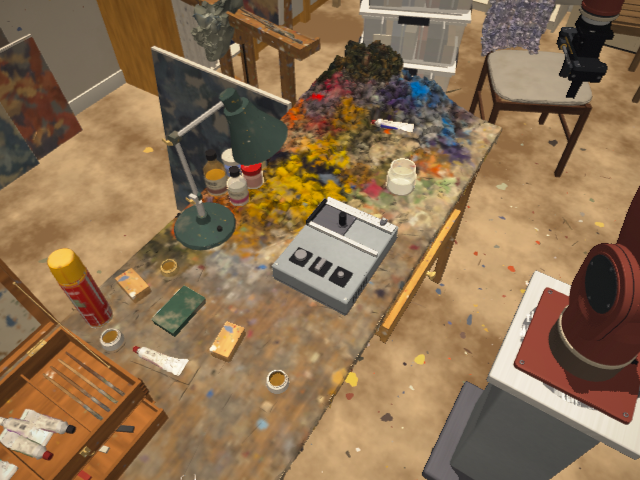

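The top view shows the box at about (272–373, 203–281). The large key is at (292,221), the oblong at (293,241), the small at (294,262), the knob at (346,231) and the pointer near (368,263). The jar is at (440,247) and the lamp stands behind the box. Next I'll localise these points.

```bash
cat > h.py <<'E'
import cv2,numpy as np
from station import arm,vision
from scipy.spatial.transform import Rotation as R
def cam(c,obs=None):
    f=240/np.tan(np.radians(c["vertical_fov"])/2)
    if "rvec" in c:
        Rm=cv2.Rodrigues(c["rvec"])[0]; return f,c["cx"],c["cy"],Rm.T,-Rm.T@c["tvec"]
    q=obs["tool_rot"]; T=np.eye(4);T[:3,:3]=R.from_quat([q[1],q[2],q[3],q[0]]).as_matrix();T[:3,3]=obs["eef_pos"]
    W=T@c["T_tool_cam"]; return f,c["cx"],c["cy"],W[:3,:3],W[:3,3]
def onz(K,uv,z):
    f,cx,cy,Rw,C=K; d=Rw@np.array([(uv[0]-cx)/f,(uv[1]-cy)/f,1]); return C+d*(z-C[2])/d[2]
E
python3 - <<'E'
from h import *
c=vision.capture("top");K=cam(c);im=c["color"]
print("cam at",K[4])
for n,uv,z in [("large",(292,221),.074),("obl",(293,241),.074),("small",(294,262),.074),("knob",(346,231),.101),("jar",(440,245),.082),("c1",(272,206),.06),("c2",(274,280),.06),("c3",(373,278),.06),("c4",(371,204),.06),("lamp",(338,120),.35)]:
    print(n,onz(K,uv,z).round(3))
g=cv2.resize(im[190:295,260:385],None,fx=6,fy=5.7*6/5.7,interpolation=cv2.INTER_CUBIC)[:600]
cv2.imwrite("pics/crop.png",g)
E
```

```text
cam at [0.34908526 0.1052977  1.31802412]
large [0.621 0.15  0.074]
obl [0.569 0.148 0.074]
small [0.515 0.146 0.074]
knob [0.587 0.015 0.101]
jar [ 0.551 -0.223  0.082]
c1 [0.665 0.202 0.06 ]
c2 [0.472 0.198 0.06 ]
c3 [ 0.473 -0.053  0.06 ]
c4 [ 0.666 -0.055  0.06 ]
lamp [0.773 0.043 0.35 ]
```

View pics/crop.png

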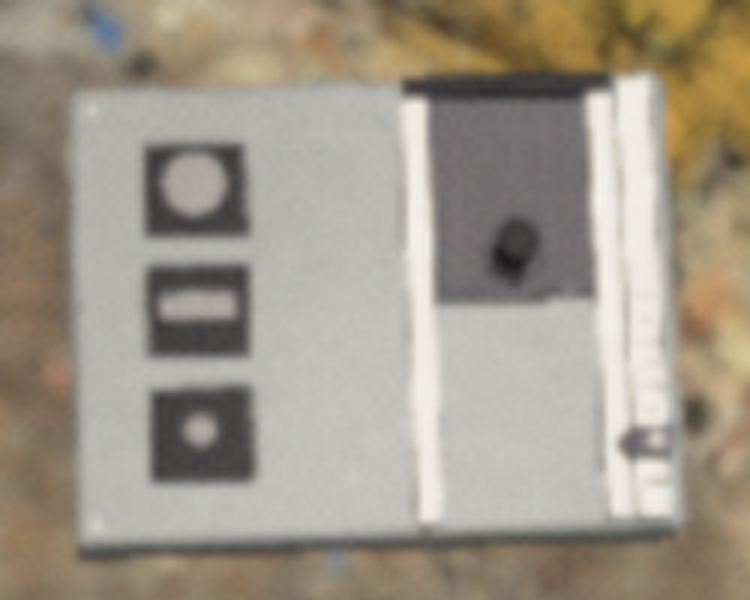

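Pixel positions from the enlarged crop:

| Point | Pixel |
|---|---|
| Large key | (292.5,220.7) |
| Small key | (293.3,261.8) |
| Knob top | (346.5,229.5) |
| Pointer tip | (363,263.7) |

The yaw is about 1–2°, and the sizes agree with those given: 53 mm key pitch and a 200×260 mm box. Next I'll move to a close viewing pose with tool y along box x, and check the height of the lamp.

```bash
cat >> h.py <<'E'
def go(pos,yaw,o=None):
    "rows: shift (mm) in tool axes and turn (deg) to reach TCP pos, tool y along world yaw(deg), pointing down"
    o=o or arm.get_obs(); q=o["tool_rot"]; A=R.from_quat([q[1],q[2],q[3],q[0]])
    a=np.radians(yaw); y=np.array([np.cos(a),np.sin(a),0]); z=np.array([0,0,-1.]); B=R.from_matrix(np.c_[np.cross(y,z),y,z])
    print("shift",(A.inv().apply(np.array(pos)-o["eef_pos"])*1000).round(1),"turn",(A.inv()*B).as_rotvec(degrees=True).round(2))
E
python3 - <<'E'
from h import *
go([.53,.06,.28],1.5)
w=vision.capture("wrist"); print(w["T_tool_cam"].round(3),w["vertical_fov"])
t,s=vision.capture("top"),vision.capture("scene"); Kt,Ks=cam(t),cam(s)
def tri(a,b):
    d=[];C=[]
    for K,u in((Kt,a),(Ks,b)):
        v=K[3]@np.array([(u[0]-K[1])/K[0],(u[1]-K[2])/K[0],1]);d.append(v/np.linalg.norm(v));C.append(K[4])
    t=np.linalg.lstsq(np.c_[d[0],-d[1]],C[1]-C[0],rcond=None)[0]; p,q=C[0]+t[0]*d[0],C[1]+t[1]*d[1]
    return ((p+q)/2).round(3),np.linalg.norm(p-q).round(4)
print("lampcap",tri((326,82),(233,98)),"shade",tri((338,130),(258,140)))
print("knob",tri((346.5,229.5),(342,212)))
print("tip",onz(Kt,(363,263.7),.073).round(4))
E
```

```text
shift [ 506.1 -481.4  -95.5] turn [-6.000e-02 -4.000e-02 -6.665e+01]
[[ 0.001 -0.955 -0.296  0.082]
 [ 1.     0.001  0.    -0.   ]
 [-0.    -0.296  0.955 -0.201]
 [ 0.     0.     0.     1.   ]] 66.91226292669278
lampcap (array([0.844, 0.064, 0.362]), np.float64(0.0134)) shade (array([0.798, 0.039, 0.247]), np.float64(0.0096))
knob (array([0.591, 0.014, 0.106]), np.float64(0.0016))
tip [ 0.5082 -0.0274  0.073 ]
```

```bash
python3 -m inch '[{"x":30,"y":-30,"z":-60,"jaw":0},{"x":506,"y":-481,"z":-96,"wz":-66.7,"jaw":0},{"x":506,"y":-481,"z":-96,"wz":-66.7,"jaw":0},{"x":506,"y":-481,"z":-96,"wz":-66.7,"jaw":0},{"x":506,"y":-481,"z":-96,"wz":-66.7,"jaw":0},{"x":506,"y":-481,"z":-96,"wz":-66.7,"jaw":0},{"x":506,"y":-481,"z":-96,"wz":-66.7,"jaw":0},{"x":506,"y":-481,"z":-96,"wz":-66.7,"jaw":0},{"x":506,"y":-481,"z":-96,"wz":-66.7,"jaw":0},{"x":506,"y":-481,"z":-96,"wz":-66.7,"jaw":0},{"x":506,"y":-481,"z":-96,"wz":-66.7,"jaw":0},{"x":506,"y":-481,"z":-96,"wz":-66.7,"jaw":0},{"x":506,"y":-481,"z":-96,"wz":-66.7,"jaw":0},{"x":506,"y":-481,"z":-96,"wz":-66.7,"jaw":0},{"x":506,"y":-481,"z":-96,"wz":-66.7,"jaw":0},{"x":506,"y":-481,"z":-96,"wz":-66.7,"jaw":0}]' 10
python3 - <<'E'
from h import *
o=arm.get_obs();w=vision.capture("wrist"); cv2.imwrite("pics/w1.png",w["color"]); np.save("w1.npy",np.r_[o["eef_pos"],o["tool_rot"]])
E
```

```text
schema error: expected keys wx, wy, wz, x, y, z, jaw
```

View pics/w1.png

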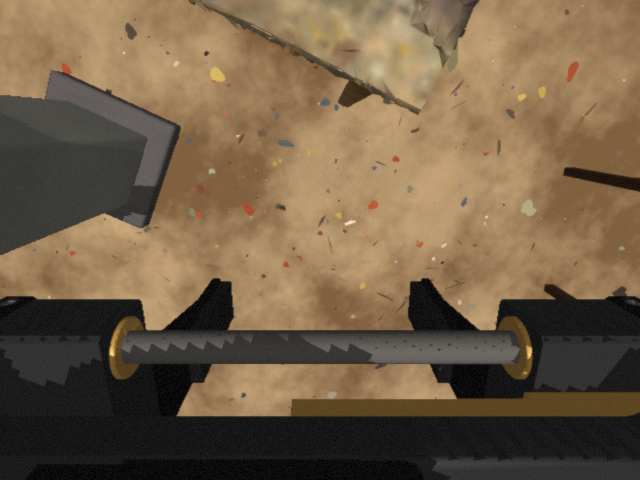

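The call was refused because every row needs all the keys. The picture shows the floor, with the open fingers filling the rows below about 290, so I'll aim 30 mm further right.

```bash
python3 -m inch '[{"wx":0,"wy":0,"wz":0,"x":30,"y":-30,"z":-60,"jaw":0},{"wx":0,"wy":0,"wz":-66.7,"x":494,"y":-454,"z":-96,"jaw":0},{"wx":0,"wy":0,"wz":-66.7,"x":494,"y":-454,"z":-96,"jaw":0},{"wx":0,"wy":0,"wz":-66.7,"x":494,"y":-454,"z":-96,"jaw":0},{"wx":0,"wy":0,"wz":-66.7,"x":494,"y":-454,"z":-96,"jaw":0},{"wx":0,"wy":0,"wz":-66.7,"x":494,"y":-454,"z":-96,"jaw":0},{"wx":0,"wy":0,"wz":-66.7,"x":494,"y":-454,"z":-96,"jaw":0},{"wx":0,"wy":0,"wz":-66.7,"x":494,"y":-454,"z":-96,"jaw":0},{"wx":0,"wy":0,"wz":-66.7,"x":494,"y":-454,"z":-96,"jaw":0},{"wx":0,"wy":0,"wz":-66.7,"x":494,"y":-454,"z":-96,"jaw":0},{"wx":0,"wy":0,"wz":-66.7,"x":494,"y":-454,"z":-96,"jaw":0},{"wx":0,"wy":0,"wz":-66.7,"x":494,"y":-454,"z":-96,"jaw":0},{"wx":0,"wy":0,"wz":-66.7,"x":494,"y":-454,"z":-96,"jaw":0},{"wx":0,"wy":0,"wz":-66.7,"x":494,"y":-454,"z":-96,"jaw":0},{"wx":0,"wy":0,"wz":-66.7,"x":494,"y":-454,"z":-96,"jaw":0},{"wx":0,"wy":0,"wz":-66.7,"x":494,"y":-454,"z":-96,"jaw":0}]' 10
python3 - <<'E'
from h import *
o=arm.get_obs();w=vision.capture("wrist"); cv2.imwrite("pics/w2.png",w["color"]); np.save("w2.npy",np.r_[o["eef_pos"],o["tool_rot"]])
E
```

```text
time: 2.35
eef_pos: [0.5305, 0.0288, 0.2808]
tool_rot: [0.0, 0.698, 0.716, -0.0]
wrist_force: [-0.3, -0.2, 0.6]
width: 0.0004
finger_force: 0.0
```

View pics/w2.png

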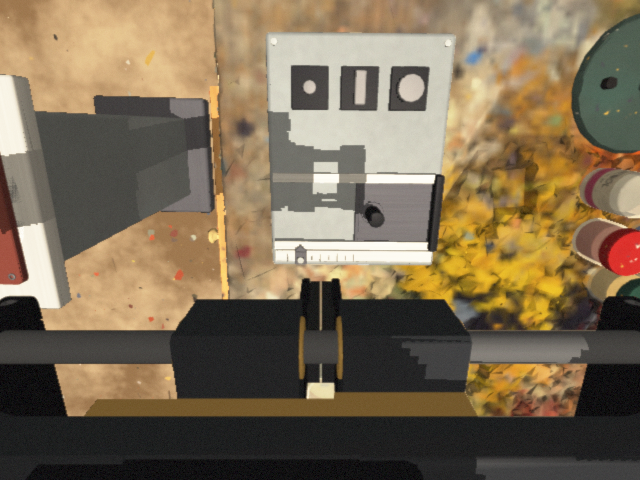

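The whole box is in view. The small key is at (310,87), the oblong at (360,88), the large at (410,88), the knob top near (374,213) and the pointer tip at about (301,245). The plate's front edge is at u≈356. I'll measure these by mask.

```bash
python3 - <<'E'
from h import *
im=cv2.imread("pics/w2.png"); a=np.load("w2.npy"); o=dict(eef_pos=a[:3],tool_rot=a[3:])
w=vision.capture("wrist"); K=cam(w,o); g=cv2.cvtColor(im,cv2.COLOR_BGR2GRAY)
P={}
for n,(u,v) in dict(small=(310,87),obl=(360,88),large=(410,88)).items():
    x0,y0=u-17,v-17; m=(g[y0:y0+35,x0:x0+35]>110).astype(np.uint8)
    k,l,s,c=cv2.connectedComponentsWithStats(m); i=l[17,17]
    uv=c[i]+[x0,y0]; P[n]=onz(K,uv,.074); print(n,uv.round(1),s[i],P[n].round(4))
d=P["large"]-P["small"]; yaw=np.degrees(np.arctan2(d[1],d[0])); print("pitch",np.linalg.norm(d)/2,"yaw",yaw)
m=((g>140)&(im.max(2).astype(int)-im.min(2)<40)).astype(np.uint8); 
# box corners at top height from picture
for n,uv in dict(c_fl=(267,33),c_bl=(453,34),c_fr=(273,263)).items(): print(n,onz(K,uv,.06).round(4))
b=im[195:235,355:395].copy(); cv2.imwrite("pics/k.png",np.hstack([cv2.resize(b,(400,400),interpolation=cv2.INTER_CUBIC),cv2.resize(im[235:270,283:323],(400,400),interpolation=cv2.INTER_CUBIC)]))
th=np.radians(yaw); ex=np.array([np.cos(th),np.sin(th),0]); ey=np.array([-ex[1],ex[0],0])
O=P["obl"]-.075*ey; O[2]=0; np.save("box.npy",np.r_[O,yaw]); print("origin",O.round(4))
kn=O+.02*ex-.06*ey; print("knob predicted",kn.round(4),"knob seen",onz(K,(374,213),.101).round(4))
t=onz(K,(301,245),.073); print("tip box x,y",(t-O)@ex,(t-O)@ey)
go([*P["large"][:2],.1],yaw)
E
```

```text
small [309.2  86.6] [ 10  10  13  14 144] [0.5165 0.1484 0.074 ]
obl [360.2  87.4] [ 11   0  13  34 374] [0.5695 0.1491 0.074 ]
large [410.9  87.5] [  5   3  27  28 585] [0.6224 0.1504 0.074 ]
pitch 0.05296097981513585 yaw 1.04593386843131
c_fl [0.4716 0.1999 0.06  ]
c_bl [0.664  0.2042 0.06  ]
c_fr [ 0.4747 -0.0546  0.06  ]
origin [0.5709 0.0741 0.    ]
knob predicted [0.592  0.0145 0.    ] knob seen [0.5891 0.0219 0.101 ]
tip box x,y -0.0629052492498534 -0.09875481893463071
shift [118.7  95.  180.7] turn [0.   0.01 0.46]
```

View pics/k.png

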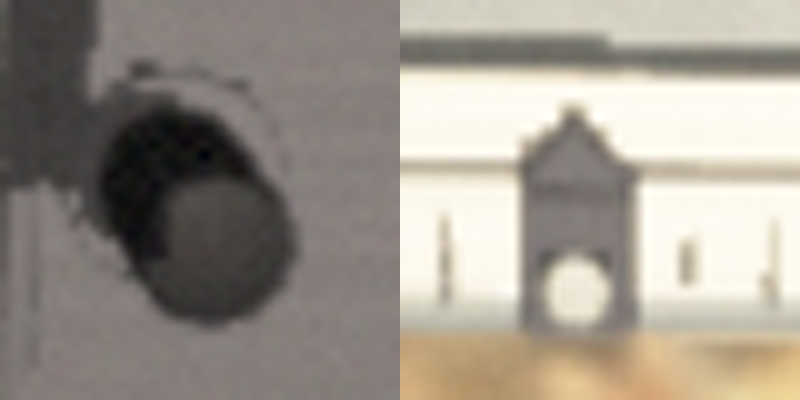

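The knob top is at (377.5,220), which matches the prediction. The pointer tip is at (300.3,244.2), so its box x is about −0.063 and the required opening is about 63 mm. Now I'll press the large key.

```bash
python3 -m inch '[{"wx":0,"wy":0,"wz":0.5,"x":60,"y":50,"z":60,"jaw":0},{"wx":0,"wy":0,"wz":0.5,"x":118.7,"y":95,"z":110,"jaw":0},{"wx":0,"wy":0,"wz":0.5,"x":118.7,"y":95,"z":160,"jaw":0},{"wx":0,"wy":0,"wz":0.5,"x":118.7,"y":95,"z":190,"jaw":0},{"wx":0,"wy":0,"wz":0.5,"x":118.7,"y":95,"z":200,"jaw":0},{"wx":0,"wy":0,"wz":0.5,"x":118.7,"y":95,"z":206,"jaw":0},{"wx":0,"wy":0,"wz":0.5,"x":118.7,"y":95,"z":209,"jaw":0},{"wx":0,"wy":0,"wz":0.5,"x":118.7,"y":95,"z":211,"jaw":0},{"wx":0,"wy":0,"wz":0.5,"x":118.7,"y":95,"z":211,"jaw":0},{"wx":0,"wy":0,"wz":0.5,"x":118.7,"y":95,"z":211,"jaw":0}]'
```

```text
time: 3.7
eef_pos: [0.6226, 0.151, 0.0703]
tool_rot: [0.0, 0.701, 0.714, 0.0]
wrist_force: [-0.0, -0.8, -0.3]
width: 0.0006
finger_force: 0.0
```

```bash
python3 -m inch '[{"wx":0,"wy":0,"wz":0,"x":0,"y":0,"z":1.5,"jaw":0},{"wx":0,"wy":0,"wz":0,"x":0,"y":0,"z":1.5,"jaw":0}]'
python3 - <<'E'
from h import *
im=vision.capture("wrist")["color"]; cv2.imwrite("pics/w3.png",np.hstack([cv2.resize(im[200:440,220:420],(500,600)),cv2.resize(vision.capture("scene")["color"][230:300,275:310],(300,600))]))
for i in range(4):
  vision.capture("top");print(arm.get_obs()["wrist_force"].round(2),arm.get_obs()["eef_pos"].round(4))
E
```

```text
time: 3.95
eef_pos: [0.6222, 0.151, 0.068]
tool_rot: [-0.0, 0.701, 0.714, -0.0]
wrist_force: [-0.5, -0.2, -0.2]
width: 0.0002
finger_force: 0.0
[0.35 0.11 0.14] [0.6223 0.1511 0.0681]
[1.05 0.5  0.07] [0.6224 0.1511 0.0681]
[ 0.72 -0.46 -0.16] [0.6223 0.1511 0.0682]
[-0.16  0.01 -0.39] [0.6224 0.1511 0.0682]
```

View pics/w3.png

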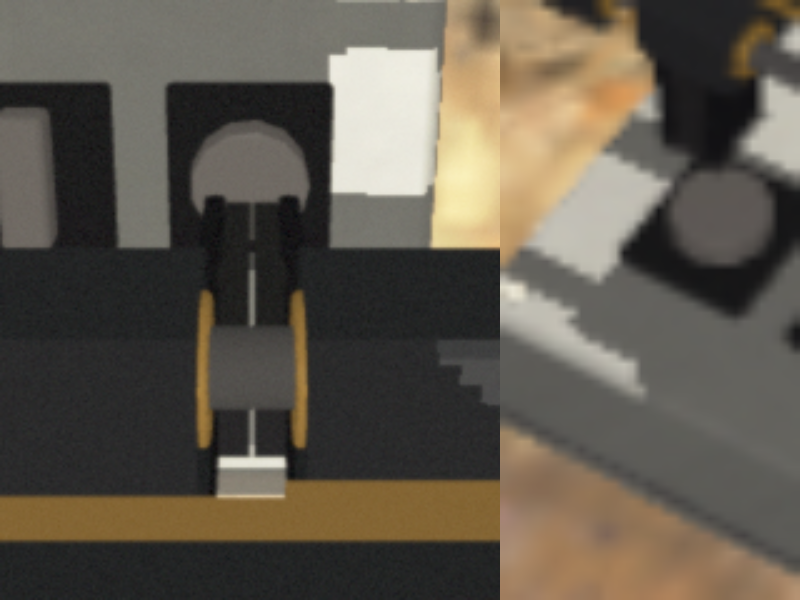

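The fingertips (wrist row ~280, scene ~(298,249)) don't seem to reach the key, and there is no force. I'll check the projection of the TCP in the fixed cameras.

```bash
python3 - <<'E'
from h import *
o=arm.get_obs();C={n:vision.capture(n) for n in("scene","top","wrist")}
for n,c in C.items():
    K=cam(c,o)
    for z in (0,.02,.04):
      p=K[3].T@(o["eef_pos"]+[0,0,z]-K[4]); print(n,z,(p[:2]/p[2]*K[0]+[K[1],K[2]]).round(1))
    p=K[3].T@(np.array([.6224,.1504,.074])-K[4]); print(n,"key",(p[:2]/p[2]*K[0]+[K[1],K[2]]).round(1))
    p=K[3].T@(np.array([.6224,.1504,.069])-K[4]); print(n,"key dn",(p[:2]/p[2]*K[0]+[K[1],K[2]]).round(1))
im=C["scene"]["color"]
a=cv2.resize(im[225:285,270:330],(600,600),interpolation=cv2.INTER_CUBIC)
cv2.imwrite("pics/s4.png",a)
E
```

```text
scene 0 [299.6 255. ]
scene 0.02 [299.3 249.6]
scene 0.04 [299.  244.1]
scene key [299.7 253.3]
scene key dn [299.8 254.6]
top 0 [291.9 220.9]
top 0.02 [291.5 219.3]
top 0.04 [291.2 217.5]
top key [292.  220.4]
top key dn [292.1 220.9]
wrist 0 [319.4 269.3]
wrist 0.02 [319.3 283.4]
wrist 0.04 [319.3 300.4]
wrist key [319.4 274.3]
wrist key dn [319.4 270.9]
```

View pics/s4.png

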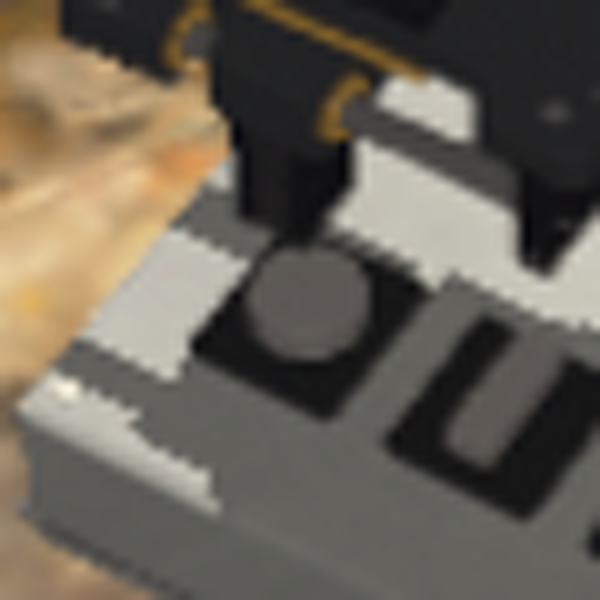

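The scene crop shows the fingertip ending at about (299.5,249.5), roughly 20–30 mm above the reported TCP. The key at (300.8,255.2) is unobstructed and no force is felt. So the real fingertips are shorter than stated, and I'll feel the way down.

```bash
python3 -m inch '[{"wx":0,"wy":0,"wz":0,"x":0,"y":0,"z":2,"jaw":0},{"wx":0,"wy":0,"wz":0,"x":0,"y":0,"z":4,"jaw":0},{"wx":0,"wy":0,"wz":0,"x":0,"y":0,"z":6,"jaw":0},{"wx":0,"wy":0,"wz":0,"x":0,"y":0,"z":6,"jaw":0}]'; python3 - <<'E'
from h import *
f=[]
for i in range(4): im=vision.capture("wrist")["color"]; f.append(arm.get_obs()["wrist_force"])
print(np.mean(f,0).round(2)); cv2.imwrite("pics/w5.png",im)
E
```

```text
time: 4.9
eef_pos: [0.6222, 0.151, 0.0619]
tool_rot: [-0.0, 0.701, 0.714, -0.0]
wrist_force: [0.1, -0.2, -0.3]
width: 0.0005
finger_force: 0.0
[-0.09  0.09  0.06]
```

```bash
python3 -m inch '[{"wx":0,"wy":0,"wz":0,"x":0,"y":0,"z":2,"jaw":0},{"wx":0,"wy":0,"wz":0,"x":0,"y":0,"z":4,"jaw":0},{"wx":0,"wy":0,"wz":0,"x":0,"y":0,"z":6,"jaw":0},{"wx":0,"wy":0,"wz":0,"x":0,"y":0,"z":6,"jaw":0}]'; python3 - <<'E'
from h import *
f=[]
for i in range(4): im=vision.capture("wrist")["color"]; f.append(arm.get_obs()["wrist_force"])
print(np.mean(f,0).round(2)); cv2.imwrite("pics/w6.png",im)
cv2.imwrite("pics/w56.png",np.hstack([cv2.imread(f"pics/{n}.png")[200:350,220:420] for n in("w5","w6")]).repeat(2,0).repeat(2,1))
E
```

```text
time: 5.6
eef_pos: [0.6222, 0.151, 0.0559]
tool_rot: [-0.0, 0.701, 0.714, -0.0]
wrist_force: [0.2, -0.1, -0.1]
width: 0.0005
finger_force: 0.0
[ 0.08  0.21 -0.08]
```

View pics/w56.png

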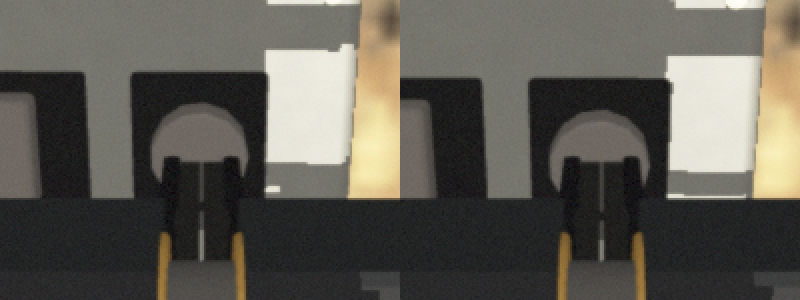

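Both views show the fingertips, at about row 278, still clear of the key, which is only slightly nearer. Working back from the open-jaw spread gives tips about 35 mm short of the TCP, so contact should come at TCP z≈0.039. I'll go on by force.

```bash
cat > f.py <<'E'
from h import *
f=[]
for i in range(4): vision.capture("top"); o=arm.get_obs(); f.append(o["wrist_force"])
print(np.mean(f,0).round(2),o["eef_pos"].round(4))
E
python3 -m inch '[{"wx":0,"wy":0,"wz":0,"x":0,"y":0,"z":3,"jaw":0},{"wx":0,"wy":0,"wz":0,"x":0,"y":0,"z":6,"jaw":0},{"wx":0,"wy":0,"wz":0,"x":0,"y":0,"z":9,"jaw":0},{"wx":0,"wy":0,"wz":0,"x":0,"y":0,"z":11,"jaw":0},{"wx":0,"wy":0,"wz":0,"x":0,"y":0,"z":11,"jaw":0}]'; python3 f.py
```

```text
time: 6.42
eef_pos: [0.6222, 0.151, 0.0449]
tool_rot: [-0.0, 0.701, 0.714, -0.0]
wrist_force: [0.3, 0.1, 0.4]
width: 0.0002
finger_force: 0.0
[-0.16  0.39  0.33] [0.6224 0.1511 0.0453]
```

```bash
python3 -m inch '[{"wx":0,"wy":0,"wz":0,"x":0,"y":0,"z":2,"jaw":0},{"wx":0,"wy":0,"wz":0,"x":0,"y":0,"z":4,"jaw":0},{"wx":0,"wy":0,"wz":0,"x":0,"y":0,"z":6,"jaw":0},{"wx":0,"wy":0,"wz":0,"x":0,"y":0,"z":6,"jaw":0}]'; python3 f.py
```

```text
time: 7.12
eef_pos: [0.6222, 0.151, 0.0389]
tool_rot: [-0.0, 0.701, 0.714, -0.0]
wrist_force: [0.6, 0.1, 0.3]
width: 0.0002
finger_force: 0.0
[-0.04  0.27 -0.09] [0.6224 0.1511 0.0392]
```

```bash
python3 -m inch '[{"wx":0,"wy":0,"wz":0,"x":0,"y":0,"z":2,"jaw":0},{"wx":0,"wy":0,"wz":0,"x":0,"y":0,"z":3,"jaw":0},{"wx":0,"wy":0,"wz":0,"x":0,"y":0,"z":3,"jaw":0}]'; python3 f.py;python3 -m inch '[{"wx":0,"wy":0,"wz":0,"x":0,"y":0,"z":2,"jaw":0},{"wx":0,"wy":0,"wz":0,"x":0,"y":0,"z":3,"jaw":0},{"wx":0,"wy":0,"wz":0,"x":0,"y":0,"z":3,"jaw":0}]'; python3 f.py
```

```text
time: 7.7
eef_pos: [0.6224, 0.151, 0.0362]
tool_rot: [0.0, 0.701, 0.714, 0.0]
wrist_force: [-1.0, -0.6, 2.5]
width: 0.0004
finger_force: 0.8
[-0.16 -0.02  1.67] [0.6224 0.151  0.0363]
time: 8.28
eef_pos: [0.6225, 0.1511, 0.0332]
tool_rot: [0.0, 0.701, 0.714, 0.0]
wrist_force: [-0.8, -0.5, 3.1]
width: 0.0001
finger_force: 1.5
[-0.3  -0.37  2.99] [0.6224 0.1511 0.0333]
```

The force shows contact at TCP z≈0.0364, so the tips are about 37.5 mm behind the reported TCP. At 0.0333 the key is about 3 mm down with 3 N. I'll finish this press, lift, and press the small key.

```bash
python3 -m inch '[{"wx":0,"wy":0,"wz":0,"x":0,"y":0,"z":2.2,"jaw":0},{"wx":0,"wy":0,"wz":0,"x":0,"y":0,"z":2.2,"jaw":0}]'; python3 f.py;python3 -m inch '[{"wx":0,"wy":0,"wz":0,"x":0,"y":0,"z":-17.8,"jaw":0},{"wx":0,"wy":0,"wz":0,"x":0,"y":0,"z":-22.8,"jaw":0},{"wx":0,"wy":0,"wz":0,"x":0,"y":-50,"z":-22.8,"jaw":0},{"wx":0,"wy":0,"wz":0,"x":-0.8,"y":-106,"z":-22.8,"jaw":0},{"wx":0,"wy":0,"wz":0,"x":-0.8,"y":-106,"z":-15,"jaw":0},{"wx":0,"wy":0,"wz":0,"x":-0.8,"y":-106,"z":-9,"jaw":0},{"wx":0,"wy":0,"wz":0,"x":-0.8,"y":-106,"z":-9,"jaw":0}]'; python3 f.py
```

```text
time: 8.72
eef_pos: [0.6225, 0.1511, 0.0316]
tool_rot: [0.0, 0.701, 0.714, 0.0]
wrist_force: [-2.2, -1.1, 9.5]
width: 0.0005
finger_force: 4.5
[-2.84 -1.14  8.65] [0.6225 0.1511 0.0316]
time: 9.8
eef_pos: [0.5171, 0.1482, 0.0396]
tool_rot: [-0.0, 0.701, 0.713, 0.0]
wrist_force: [-0.1, 1.0, -0.1]
width: 0.0001
finger_force: 0.0
[-0.1   0.17  0.11] [0.517  0.1485 0.04  ]
```

Large key: bottomed at 0.0316, as expected. Now the small one.

```bash
python3 -m inch '[{"wx":0,"wy":0,"wz":0,"x":-0.5,"y":-0.5,"z":3,"jaw":0},{"wx":0,"wy":0,"wz":0,"x":-0.5,"y":-0.5,"z":5,"jaw":0},{"wx":0,"wy":0,"wz":0,"x":-0.5,"y":-0.5,"z":7,"jaw":0},{"wx":0,"wy":0,"wz":0,"x":-0.5,"y":-0.5,"z":8.5,"jaw":0},{"wx":0,"wy":0,"wz":0,"x":-0.5,"y":-0.5,"z":8.5,"jaw":0}]'; python3 f.py
```

```text
time: 10.62
eef_pos: [0.5161, 0.1479, 0.0317]
tool_rot: [0.0, 0.701, 0.714, 0.0]
wrist_force: [0.5, 0.6, 3.7]
width: 0.0002
finger_force: 1.9
[ 0.37 -0.14  4.2 ] [0.5162 0.1479 0.0316]
```

The small key is fully down at 4.2 N. Next I'll lift and move above the knob with the jaws part open.

```bash
python3 -m inch '[{"wx":0,"wy":0,"wz":0,"x":0,"y":0,"z":-30,"jaw":0},{"wx":0,"wy":0,"wz":0,"x":0,"y":0,"z":-70,"jaw":0.65},{"wx":0,"wy":0,"wz":0,"x":-60,"y":35,"z":-70,"jaw":0.65},{"wx":0,"wy":0,"wz":0,"x":-110,"y":65,"z":-70,"jaw":0.65},{"wx":0,"wy":0,"wz":0,"x":-134,"y":73,"z":-70,"jaw":0.65},{"wx":0,"wy":0,"wz":0,"x":-134,"y":73,"z":-70,"jaw":0.65},{"wx":0,"wy":0,"wz":0,"x":-134,"y":73,"z":-70,"jaw":0.65}]'
python3 - <<'E'
from h import *
go([.592,.0145,.0425],1.05)
o=arm.get_obs();im=vision.capture("wrist");K=cam(im,o)
p=K[3].T@(np.array([.592,.0145,.101])-K[4]); print("knob pred px",(p[:2]/p[2]*K[0]+[K[1],K[2]]).round(1))
cv2.imwrite("pics/w7.png",im["color"])
E
```

```text
time: 11.7
eef_pos: [0.5906, 0.0164, 0.1011]
tool_rot: [-0.001, 0.7, 0.714, -0.0]
wrist_force: [-0.2, 1.0, 0.1]
width: 0.0515
finger_force: 0.0
shift [-2.   1.4 58.6] turn [-0.06 -0.04  0.06]
knob pred px [321.6 272.3]
```

```bash
python3 -m inch '[{"wx":0,"wy":0,"wz":0,"x":-2,"y":1.4,"z":15,"jaw":0.65},{"wx":0,"wy":0,"wz":0,"x":-2,"y":1.4,"z":30,"jaw":0.65},{"wx":0,"wy":0,"wz":0,"x":-2,"y":1.4,"z":42,"jaw":0.65},{"wx":0,"wy":0,"wz":0,"x":-2,"y":1.4,"z":52,"jaw":0.65},{"wx":0,"wy":0,"wz":0,"x":-2,"y":1.4,"z":58.5,"jaw":0.65},{"wx":0,"wy":0,"wz":0,"x":-2,"y":1.4,"z":58.5,"jaw":0.65}]'; python3 f.py
python3 -m inch '[{"wx":0,"wy":0,"wz":0,"x":0,"y":0,"z":0,"jaw":0},{"wx":0,"wy":0,"wz":0,"x":0,"y":0,"z":0,"jaw":0},{"wx":0,"wy":0,"wz":0,"x":0,"y":0,"z":0,"jaw":0},{"wx":0,"wy":0,"wz":0,"x":0,"y":0,"z":0,"jaw":0},{"wx":0,"wy":0,"wz":0,"x":0,"y":0,"z":0,"jaw":0},{"wx":0,"wy":0,"wz":0,"x":0,"y":0,"z":0,"jaw":0}]' 30; python3 f.py
```

```text
time: 12.5
eef_pos: [0.5926, 0.0132, 0.0425]
tool_rot: [-0.0, 0.701, 0.714, -0.0]
wrist_force: [0.0, -0.4, -0.6]
width: 0.0562
finger_force: 0.0
[-0.43  0.02 -0.07] [0.5932 0.0132 0.0435]
time: 13.45
eef_pos: [0.5912, 0.0131, 0.0428]
tool_rot: [-0.001, 0.701, 0.714, -0.001]
wrist_force: [-6.1, -0.7, 4.4]
width: 0.017
finger_force: 30.0
[-6.48 -0.48  5.13] [0.5912 0.0131 0.0428]
```

The knob is held (17 mm, 30 N). I'll draw it smoothly about 62 mm and then look.

```bash
python3 -m inch '[{"wx":0,"wy":0,"wz":0,"x":0,"y":-5,"z":0,"jaw":0},{"wx":0,"wy":0,"wz":0,"x":0,"y":-14,"z":0,"jaw":0},{"wx":0,"wy":0,"wz":0,"x":0,"y":-24,"z":0,"jaw":0},{"wx":0,"wy":0,"wz":0,"x":0,"y":-34,"z":0,"jaw":0},{"wx":0,"wy":0,"wz":0,"x":0,"y":-44,"z":0,"jaw":0},{"wx":0,"wy":0,"wz":0,"x":0,"y":-53,"z":0,"jaw":0},{"wx":0,"wy":0,"wz":0,"x":0,"y":-59,"z":0,"jaw":0},{"wx":0,"wy":0,"wz":0,"x":0,"y":-62,"z":0,"jaw":0},{"wx":0,"wy":0,"wz":0,"x":0,"y":-62,"z":0,"jaw":0},{"wx":0,"wy":0,"wz":0,"x":0,"y":-62,"z":0,"jaw":0}]' 40; python3 f.py
python3 - <<'E'
from h import *
b=np.load("box.npy");O,th=b[:3],np.radians(b[3]);ex=np.array([np.cos(th),np.sin(th),0]);ey=np.array([-ex[1],ex[0],0])
a=np.load("w2.npy"); w=vision.capture("wrist"); K=cam(w,dict(eef_pos=a[:3],tool_rot=a[3:]))
t=onz(K,(300.3,244.2),.073)-O; print("tip box",t@ex,t@ey)
o=arm.get_obs(); d=o["eef_pos"]-O; print("TCP box",d@ex,d@ey)
K=cam(w,o); f=lambda P:(lambda p:(p[:2]/p[2]*K[0]+[K[1],K[2]]).round(1))(K[3].T@(P-K[4]))
print("tip px",f(O+ex*(t@ex)-.098*ey+[0,0,.073]),"edge L px",f(O+ex*(d@ex-.02)-.023*ey+[0,0,.065]))
c=vision.capture("top");s=vision.capture("scene")
A=cv2.resize(w["color"][200:350,200:440],(480,300)); B=cv2.resize(c["color"][220:285,320:380],(480,520),interpolation=cv2.INTER_CUBIC)[:300]
np.save("o8.npy",np.r_[o["eef_pos"],o["tool_rot"]]);[cv2.imwrite(f"pics/{n}8.png",v["color"]) for n,v in(("w",w),("t",c),("s",s))]
cv2.imwrite("pics/m8.png",np.vstack([np.hstack([cv2.resize(w["color"],(400,300)),cv2.resize(w["color"][190:310,220:380],(400,300))]),np.hstack([cv2.resize(c["color"][225:285,310:390],(400,300),interpolation=cv2.INTER_CUBIC),cv2.resize(s["color"][195:255,320:400],(400,300),interpolation=cv2.INTER_CUBIC)])]))
E
```

```text
time: 14.9
eef_pos: [0.5305, 0.0121, 0.0429]
tool_rot: [0.0, 0.701, 0.714, 0.0]
wrist_force: [6.0, 0.2, -7.2]
width: 0.0172
finger_force: 40.0
[ 6.03  1.05 -7.66] [0.5306 0.0121 0.0429]
tip box -0.06372858442310365 -0.09775775962274172
TCP box -0.04146750739223606 -0.06126058114397033
tip px [278.5 352.9] edge L px [279.8 215.5]
```

View pics/m8.png

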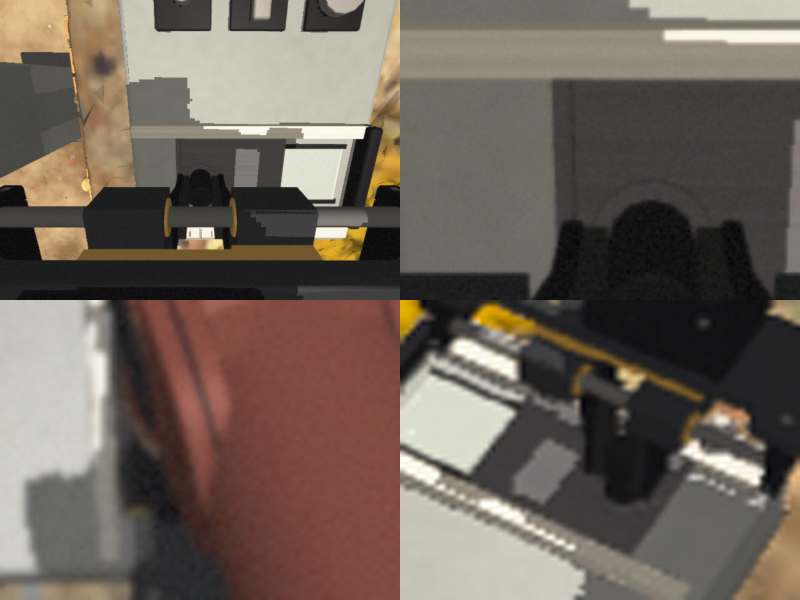

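The wrist view shows the knob held between the fingers, with the plate's front edge at u≈281 over rows 225–260. The spring reads about 6 N, which suggests an opening of about 60 mm. I'll measure the edge against the tip.

```bash
python3 - <<'E'
from h import *
b=np.load("box.npy");O,th=b[:3],np.radians(b[3]);ex=np.array([np.cos(th),np.sin(th),0]);ey=np.array([-ex[1],ex[0],0])
g=lambda n:cv2.GaussianBlur(cv2.cvtColor(cv2.imread(n),cv2.COLOR_BGR2GRAY),(3,3),0).astype(float)
for n,p,rows,(u0,u1),sgn in(("w2","w2",range(192,204),(345,366),0),("w2","w2",range(225,238),(345,366),0),("w8","o8",range(226,262,4),(268,296),0)):
    a=np.load(p+".npy"); w=vision.capture("wrist") if 'W' not in dir() else W; W=w
    K=cam(w,dict(eef_pos=a[:3],tool_rot=a[3:])); im=g(f"pics/{n}.png"); r=[]
    for v in rows:
        d=np.diff(im[v,u0:u1]); u=u0+np.argmin(d)+.5; q=onz(K,(u,v),.065)-O; r.append((u,q@ex,q@ey))
    print(n,np.median(r,0).round(4))
E
```

```text
w2 [ 3.545e+02 -7.000e-04 -4.280e-02]
w2 [ 3.535e+02 -7.000e-04 -8.330e-02]
w8 [ 2.805e+02 -6.150e-02 -3.700e-02]
```

The shut edge measured −0.7 mm where it should be 0, so the same bias puts the tip at −63.0 mm. The edge now stands at about −61.3 mm, so I'll draw 1.7 mm more and hold.

```bash
python3 -m inch '[{"wx":0,"wy":0,"wz":0,"x":0,"y":-1,"z":0,"jaw":0},{"wx":0,"wy":0,"wz":0,"x":0,"y":-1.7,"z":0,"jaw":0},{"wx":0,"wy":0,"wz":0,"x":0,"y":-1.7,"z":0,"jaw":0},{"wx":0,"wy":0,"wz":0,"x":0,"y":-1.7,"z":0,"jaw":0},{"wx":0,"wy":0,"wz":0,"x":0,"y":-1.7,"z":0,"jaw":0},{"wx":0,"wy":0,"wz":0,"x":0,"y":-1.7,"z":0,"jaw":0},{"wx":0,"wy":0,"wz":0,"x":0,"y":-1.7,"z":0,"jaw":0},{"wx":0,"wy":0,"wz":0,"x":0,"y":-1.7,"z":0,"jaw":0}]' 40; python3 f.py
python3 - <<'E'
from h import *
b=np.load("box.npy");O,th=b[:3],np.radians(b[3]);ex=np.array([np.cos(th),np.sin(th),0])
o=arm.get_obs();w=vision.capture("wrist");K=cam(w,o);im=cv2.GaussianBlur(cv2.cvtColor(w["color"],cv2.COLOR_BGR2GRAY),(3,3),0).astype(float)
r=[(onz(K,(268+np.argmin(np.diff(im[v,268:296]))+.5,v),.065)-O)@ex for v in range(226,262,4)]
e=np.median(r); print("edge",e,o["finger_force"],abs(o["qd"]).max())
if -.0655<e<-.0605 and o["finger_force"]>20: print(arm.finish_job())
E
```

```text
time: 16.3
eef_pos: [0.5289, 0.012, 0.0429]
tool_rot: [0.0, 0.701, 0.714, 0.0]
wrist_force: [6.3, 1.1, -6.1]
width: 0.0171
finger_force: 40.0
[ 5.65  0.18 -7.5 ] [0.5289 0.0121 0.0429]
edge -0.06314666604162256 39.997918009757996 0.0011758002908144045
the job is handed in; nothing more can be done
None
```

I pressed the large key and then the small key, each fully down and back up. I then drew the shutter open about 63 mm, within roughly 1 mm of the pointer tip by my measurement, and handed the job in still gripping the knob at 40 N; no pass/fail result came back.

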